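Make up two gift sets on the museum-shop trolley

TASK

Make up the two gift sets, the wooden tray first and then the red one. The wooden tray gets the yellow toy van standing on its wheels in the wide bay and the red pillar-box bank upright in the narrow bay; the red tray gets the blue game box flat in the wide bay, right side up, with the black tin standing upright on the middle of it, and the orange tumbler upright in the narrow bay. Set everything down rather than dropping it, let go of it all, and leave the green bank, the white tin and the striped box where they are.

Things in the scene. Friction and masses are not known exactly. Their poses are not given: they have to be found in the camera images.
- tray_wood: Brown wooden open gift tray, 130 (x) x 200 (y) x 20 mm high, fixed; origin: centre of underside. Walls 5 mm, floor 4 mm thick. A divider 4 mm thick, as high as the walls, at y = +15 mm, parts it into a wide bay (inside 120 x 108 mm, centre y -41 mm) and a narrow bay (120 x 78 mm, centre y +56 mm), both at x 0. Stands left or right, turned up to 0.35 rad.
- tray_red: Red plastic open gift tray, 130 (x) x 200 (y) x 20 mm high, fixed; origin: centre of underside. Walls 5 mm, floor 4 mm thick. A divider 4 mm thick, as high as the walls, at y = +15 mm, parts it into a wide bay (inside 120 x 108 mm, centre y -41 mm) and a narrow bay (120 x 78 mm, centre y +56 mm), both at x 0. Stands left or right, turned up to 0.35 rad.
- van_yellow: Toy delivery van, yellow with a red side stripe, on four black wheels that do not turn: 90 mm along its x, 46 mm over the wheels along its y, 52 mm high. Body 44 mm wide from z = 18 mm up; the tall cargo part (to z = 52 mm) runs from x = -17 to +45 mm, and the lower bonnet (to z = 42 mm) lies towards -x. Origin at the centre of its underside, z up.
- bank_red: Money bank shaped like a pillar box, standing upright: red body 50 mm in diameter from z = 14 to 75 mm, black foot 56 mm in diameter, overhanging domed cap 58 mm in diameter, 100 mm high in all. Origin at the centre of its underside, z up.
- box_blue: Game box, blue with a white top panel bearing an orange disc and a yellow square, lying flat: 90 mm along its x, 56 mm along its y, 45 mm high, rigid. Origin at the centre of its underside, z up.
- tin_black: Closed round tea tin, black all over but for a brass-coloured lid rim (the lid's flat top is black too), standing upright: 54 mm in diameter all the way up, 60 mm high. Origin at the centre of its underside, z up.
- tumbler_orange: Orange open-topped straight-sided tumbler without a handle, standing upright: 54 mm in diameter, 80 mm high, wall 3 mm, rigid. Origin at the centre of its underside, z up.
- bank_green: Money bank shaped like a pillar box, standing upright: green body 50 mm in diameter from z = 14 to 75 mm, black foot 56 mm in diameter, overhanging domed cap 58 mm in diameter, 100 mm high in all. Origin at the centre of its underside, z up. Not wanted: leave it.
- tin_white: Closed round tea tin, white all over but for a brass-coloured lid rim (the lid's flat top is white too), standing upright: 54 mm in diameter all the way up, 60 mm high. Origin at the centre of its underside, z up. Not wanted: leave it.
- box_striped: Game box, white with red stripes, lying flat: 90 mm along its x, 56 mm along its y, 45 mm high, rigid. Origin at the centre of its underside, z up. Not wanted: leave it.
Mind the look-alikes: they are no part of the job. There is more than one size of the tray_wood; the job needs the largest.

How it is judged:
On the way, in this order (a step that is already met when the one before it is completed fails the run):
1. the wooden tray's set is complete: van in the wide bay, red bank in the narrow bay, both upright and released (x of van_yellow in the frame of tray_wood between -0.06 and 0.06 m and y of van_yellow in the frame of tray_wood between -0.095 and 0.013 m and z of van_yellow in the frame of tray_wood between 0.001 and 0.007 m and angle between each of van_yellow, bank_red's own z axis and vertical below 0.1 rad and linear speed of each of van_yellow, bank_red below 0.03 m/s and contact force between the fingers and van_yellow below 0.1 N and x of bank_red in the frame of tray_wood between -0.06 and 0.06 m and y of bank_red in the frame of tray_wood between 0.017 and 0.095 m and z of bank_red in the frame of tray_wood between 0.001 and 0.007 m and contact force between the fingers and bank_red below 0.1 N), for 0.2 s.
2. the red tray's set is complete: blue box in the wide bay with the black tin on it, orange tumbler in the narrow bay, all upright and released (x of box_blue in the frame of tray_red between -0.06 and 0.06 m and y of box_blue in the frame of tray_red between -0.095 and 0.013 m and z of box_blue in the frame of tray_red between 0.001 and 0.007 m and angle between each of box_blue, tumbler_orange, tin_black's own z axis and vertical below 0.1 rad and linear speed of each of box_blue, tumbler_orange, tin_black below 0.03 m/s and contact force between the fingers and box_blue below 0.1 N and x of tumbler_orange in the frame of tray_red between -0.06 and 0.06 m and y of tumbler_orange in the frame of tray_red between 0.017 and 0.095 m and z of tumbler_orange in the frame of tray_red between 0.001 and 0.007 m and contact force between the fingers and tumbler_orange below 0.1 N and horizontal distance between tin_black and box_blue below 0.015 m and z of tin_black in the frame of box_blue between 0.042 and 0.048 m and contact force between the fingers and tin_black below 0.1 N), for 0.2 s.
At the end, for the whole second after the job is handed in: Van and red bank rest on the floor (3 mm) of the wooden tray's wide and narrow bay; blue box and orange tumbler likewise in the red tray; black tin on the box top (3 mm), axis within 15 mm of its centre; all within 0.1 rad of upright, released, at rest (all of step 1 and all of step 2); the robot touches nothing.
It fails at once if a bystander (green bank, white tin, striped box) is moved by more than 30 mm or tipped by more than 0.5 rad (distance of any of bank_green, tin_white, box_striped from where it was at the start of the episode above 0.03 m or angle between any of bank_green, tin_white, box_striped's own z axis and vertical above 0.5 rad).
It fails at once if a thing of the sets is dropped or thrown: it moves faster than 0.8 m/s (a fall of about 33 mm) out of the fingers ((linear speed of van_yellow above 0.8 m/s and contact force between the fingers and van_yellow below 0.01 N) or (linear speed of bank_red above 0.8 m/s and contact force between the fingers and bank_red below 0.01 N) or (linear speed of box_blue above 0.8 m/s and contact force between the fingers and box_blue below 0.01 N) or (linear speed of tumbler_orange above 0.8 m/s and contact force between the fingers and tumbler_orange below 0.01 N) or (linear speed of tin_black above 0.8 m/s and contact force between the fingers and tin_black below 0.01 N)).
It also fails if it takes over 131 s, if anything falls off the work surface, if the arm or the gripper's body presses on something with over 40 N, if the wrist force passes 120 N, or if a joint passes its speed limit or range.

ROBOT

A 6-joint arm with a two-finger parallel gripper is mounted at the origin on the work surface. World frame = base frame: x ahead of the robot, y to its left, z up, the work surface at z = 0. Lengths are in m, angles in rad, forces in N, time in s.
With the tool pointing down it reaches from about 0.325 to 0.85 m from the base axis. Payload 4.4 kg.
Tool frame: the origin (TCP) lies at the very end of the fingers, on their centre line; the grasp point (between the pads) lies pinch_z behind it (pinch_z is the distance from the TCP to the grasp point, in m); z points along the fingers, y is the line along which they close (so a half turn about z gives the same grasp; the last joint's range is limited). The gripper opens to 94 mm and grips with 3 to 60 N. Pads are 16 mm wide; open, the fingers measure 119 mm over their backs; the gripper's body (75 mm by 177 mm) begins 78 mm behind the grasp point.
Start: joints at [1.008, 0.207, 1.542, -0, 1.393, -0.15], TCP at [0.231, 0.527, 0.205] pointing down, gripper open.
Joint ranges: [-2.73, 2.73], [-0.86, 2.22], [0.23, 2.46], [-1.11, 4.25], [0.08, 2.63], [-2.82, 2.82]. Speed limits (rad/s): [2.79, 2.79, 3.14, 3.14, 3.14, 3.14].

INTERFACE

Orientations are given as a rotation vector (axis times angle).
In Python, from station import get_obs, read_camera, job_done, pinch_z gives the robot as it stands.
- The arm moves only by the tool jog_arm, never from a script. Its argument "targets" is a list of rows, each a list of 3 entries, a list of its own where there are three numbers: the turn, a rotation vector about the tool's x, y, z in units of 6 degrees (1.0 is 6 degrees), then the shift along the tool's x, y, z in units of 25 mm (1.0 is 25 mm), then the closure, from -1 (fully open) to 1 (shut). A call has 1 to 20 rows; each row is the pose to reach, as a shift and turn from the pose commanded when the call began, along the tool's axes at that moment; what a row does not reach only later rows make up. A row lasts 1/12 s, in which the tool goes at most 41.7 mm and 7.16 degrees, less where a joint would pass 70% of its speed; a pose out of reach is approached as far as the arm can. A call with a gripper value outside its range is refused whole. The fingers move at their own pace and stop on an object; the grip force is fixed at half the most. Time passes only in rows, so rows that repeat a pose let the fingers close. It gives the time, the measured TCP pose, the force, the opening and the grip force at its end, in the units of the state.
- get_obs(): the state, without advancing time (a new reading comes with each control period).
- read_camera(name): name is "scene" or "top"; returns a dict with "color" (384x512x3 uint8, blue, green, red), "fovy" (degrees; the focal length in pixels is half the picture's height over the tangent of half this angle, whatever the lens; pixels are square), "cx", "cy" (the principal point, pixels), "rvec" (rotation vector, rad) and "tvec" (3), from world to camera coordinates, as OpenCV has them. Camera axes: x right, y down, z forward; pixel columns grow to the right and rows downward; lengths in m; the calibration is good to about 2 mm. A picture is of the moment at which its call begins. There is no depth.
- job_done(): hands the job in; it is judged then, once.
The state is a dict: "time": time; "q": joint angles; "joint_velocities": joint speeds; "effort": joint torques, N m; "position": TCP position; "eef_rot": TCP orientation; "force": force on the tool from outside, world axes, zero at the start; "wrist_torque": the same for the moment, N m; "finger_gap": finger opening in m; "grasp_force": force on a finger pad.
Only numpy, scipy, OpenCV 4.12 (cv2) and the standard library are available. Lean on these libraries where they do the work, as an engineer would, in place of code of your own. Each camera call takes 0.05 s, during which the arm holds its last target. There are 200 camera calls.

## Working session

There is one attempt and no reset: what is moved stays moved. The work goes in short steps, Python scripts to look and compute and a tool call to move; the robot and the scene stay as the last step left them, time stands still between calls to the robot, and variables do not carry over. Pictures are saved under pics/ and viewed, at most 14 in all, crops included, and the job is handed in when it is done.

Besides the shell and the picture viewer there is one more tool, called after ">>>" as a command line: name --argument value ..., lists and objects as JSON in quotes. jog_arm: Moves the arm, as the interface text tells. Its arguments: {"type":"object","properties":{"targets":{"type":"array"}},"required":["targets"]}

```bash
ls; mkdir -p pics
cat > h.py <<'E'
import numpy as np,cv2
from station import get_obs,read_camera,job_done,pinch_z
def snap(n,f=None):
    c=read_camera(n)
    if f: cv2.imwrite('pics/'+f,c['color'])
    return c
def ray(c,px,z):
    """world points on plane z for pixels"""
    px=np.atleast_2d(np.array(px,float)); h=c['color'].shape[0]
    f=h/2/np.tan(np.radians(c['fovy'])/2)
    R=cv2.Rodrigues(np.array(c['rvec'],float))[0]; t=np.array(c['tvec'],float).ravel()
    d=np.c_[(px[:,0]-c['cx'])/f,(px[:,1]-c['cy'])/f,np.ones(len(px))]@R
    o=-R.T@t
    return o+d*((z-o[2])/d[:,2])[:,None]
def proj(c,P):
    h=c['color'].shape[0]; f=h/2/np.tan(np.radians(c['fovy'])/2)
    R=cv2.Rodrigues(np.array(c['rvec'],float))[0]; t=np.array(c['tvec'],float).ravel()
    q=np.atleast_2d(P)@R.T+t
    return np.c_[f*q[:,0]/q[:,2]+c['cx'],f*q[:,1]/q[:,2]+c['cy']]
E
python3 - <<'E'
from h import *
print(get_obs(),pinch_z)
for n in('top','scene'):
    c=snap(n,n+'0.png');print({k:v for k,v in c.items() if k!='color'})
    R=cv2.Rodrigues(np.array(c['rvec'],float))[0];print(-R.T@np.array(c['tvec'],float).ravel())
E
```

```text
pics
{'time': 0.0, 'q': array([ 1.00746912e+00,  2.07386206e-01,  1.54291338e+00, -1.91702136e-05,
        1.39348529e+00, -1.50491730e-01]), 'joint_velocities': array([ 0.00010144,  0.00186767,  0.00076531, -0.00084003, -0.00069844,
       -0.00030266]), 'effort': array([-5.51766334e-04, -3.70873547e+01, -2.81414634e+01,  6.98337704e-02,
        3.59347486e-02, -1.37200459e-04]), 'position': array([0.23028237, 0.52601538, 0.20432924]), 'eef_rot': array([-0.64372621, -3.07416813,  0.00323611]), 'force': array([ 0.56844767,  0.90829999, -0.50499042]), 'wrist_torque': array([0.00800572, 0.04796822, 0.01051468]), 'grasp_force': 0.0, 'finger_gap': 0.0939979279602913} 0.0188
{'fovy': 56.07845892259065, 'cx': 254.48303799710197, 'cy': 195.06101860306714, 'rvec': array([ 2.16709846, -2.14771062,  0.09066103]), 'tvec': array([0.1264088 , 0.42511297, 1.02332276])}
[0.31427818 0.10769233 1.06466957]
{'fovy': 53.04327355599531, 'cx': 257.9498278053653, 'cy': 184.1071538352957, 'rvec': array([ 0.99597133,  2.68587388, -0.70471946]), 'tvec': array([ 0.25789942, -0.32794558,  1.24065828])}
[0.7931654  0.50293333 0.91172369]
```

View pics/top0.png

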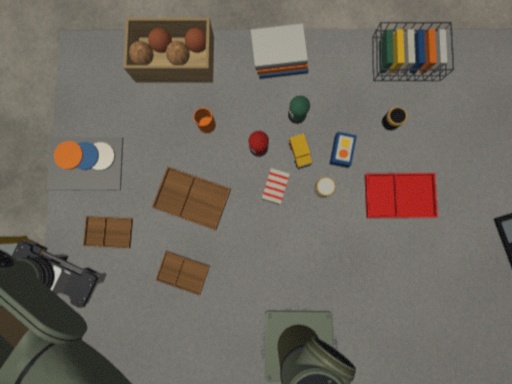

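View pics/scene0.png

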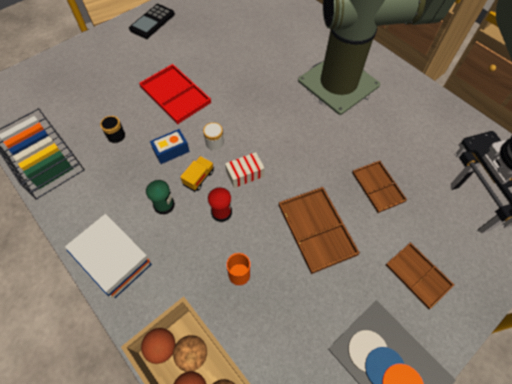

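The top view shows the large wooden tray at (192,198), the red tray (401,195), van (301,151), red bank (259,142), blue box (343,149), black tin (396,117) and tumbler (204,119). The bystanders are the green bank (299,108), white tin (326,187) and striped box (276,186).

Run:
```python
from h import *
a=cv2.imread('pics/top0.png')[85:245,145:445]; b=cv2.imread('pics/scene0.png')[50:290,80:370]
cv2.imwrite('pics/topc.png',cv2.resize(a,None,fx=2.66,fy=2.66,interpolation=cv2.INTER_CUBIC))
cv2.imwrite('pics/scec.png',cv2.resize(b,None,fx=2.5,fy=2.5,interpolation=cv2.INTER_CUBIC))
hsv=cv2.cvtColor(cv2.imread('pics/top0.png'),cv2.COLOR_BGR2HSV)
for n,(u,v) in dict(tum=(203,115),bank=(259,139),bankl=(258,150),van=(299,145),vanb=(304,160),blue=(336,145),wht=(342,138),tin=(396,115),rim=(396,108),wood=(180,190),red=(385,185),table=(240,220)).items(): print(n,hsv[v,u])
```

```text
tum [ 11 187  79]
bank [  0 194 137]
bankl [  2 199  96]
van [ 22 204 176]
vanb [ 22 204 169]
blue [109 135 106]
wht [ 21  76 172]
tin [60  8 32]
rim [ 18 117  85]
wood [ 15 138 116]
red [  1 202 177]
table [ 19  17 121]
```

View pics/topc.png

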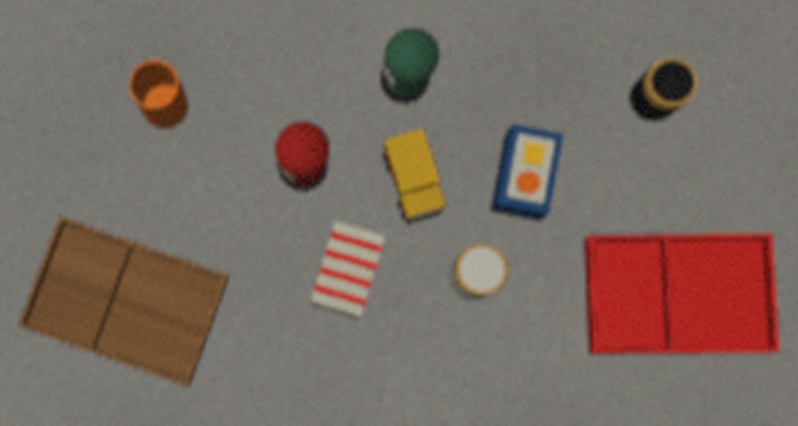

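View pics/scec.png

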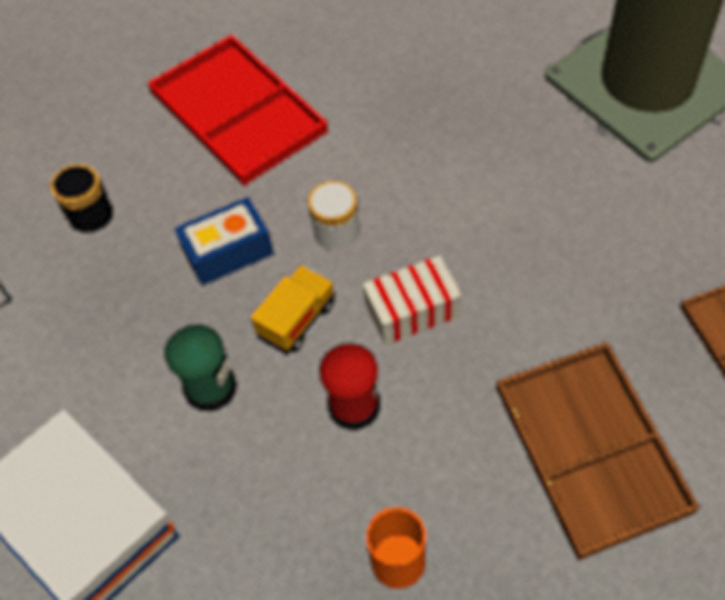

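Everything stands upright. Both trays have their narrow bay on the image left, which is world +y. The van's bonnet points down-image (about (305,160) in the full picture). Measuring now.

```bash
cat > meas.py <<'E'
from h import *
def mask(c,lo,hi,pt,rad=45):
    hsv=cv2.cvtColor(c['color'],cv2.COLOR_BGR2HSV)
    m=cv2.inRange(hsv,np.array(lo),np.array(hi))
    if lo[0]==0: m|=cv2.inRange(hsv,np.array((172,lo[1],lo[2])),np.array((180,hi[1],hi[2])))
    w=np.zeros_like(m); cv2.circle(w,tuple(map(int,pt)),rad,255,-1); m&=w
    n,l,s,_=cv2.connectedComponentsWithStats(m)
    k=1+np.argmax(s[1:,4]); m=(l==k).astype(np.uint8)*255
    cs=max(cv2.findContours(m,0,1)[0],key=cv2.contourArea)
    return cs
def cen(cs):
    M=cv2.moments(cs); return M['m10']/M['m00'],M['m01']/M['m00']
def axis2(ct,pt,cs,ps):
    """vertical axis xy: intersect vertical planes through each camera and pixel"""
    A=[];b=[]
    for c,p in((ct,pt),(cs,ps)):
        o=ray(c,[p],5.)[0]; q=ray(c,[p],0.)[0]
        d=(q-o)[:2]; n=np.array([-d[1],d[0]])/np.hypot(*d); A.append(n); b.append(n@q[:2])
    return np.linalg.solve(A,b)
def rect(c,cs,z):
    P=ray(c,cs.reshape(-1,2),z)[:,:2].astype(np.float32)*1000
    hull=cv2.convexHull(P)
    (x,y),(w,h),a=cv2.minAreaRect(hull)
    if h>w: w,h,a=h,w,a+90
    a=(a+90)%180-90
    return round(x,1),round(y,1),round(w,1),round(h,1),round(a,1) # a: long-axis direction, deg from world x
E
cat > m1.py <<'E'
from meas import *
t=snap('top');s=snap('scene')
S={'bank':((0,140,40),(8,255,255),(259,142),(220,204),35),'tum':((5,150,30),(17,255,255),(204,119),(238,268),30),
'green':((65,60,20),(95,255,255),(299,108),(160,195),35)}
for k,(lo,hi,p,q,r) in S.items():
    a=mask(t,lo,hi,p,r);b=mask(s,lo,hi,q,r)
    print(k,axis2(t,cen(a),s,cen(b)),cen(a),cen(b),cv2.contourArea(a))
    if k=='bank':print('cap plane',ray(t,[cen(a)],.075))
# tin: dark+rim
for k,lo,hi in(('tindark',(0,0,0),(180,255,62)),('rim',(12,90,60),(28,255,255))):
    for c,p,n,z in((t,(396,117),'t',.06),(s,(113,129),'s',.06)):
        a=mask(c,lo,hi,p,20); e=cv2.fitEllipse(cv2.convexHull(a))
        print(k,n,cen(a),e,ray(c,[e[0]],z)[0])
for k,lo,hi,p,q,z in(('box',(95,60,30),(125,255,255),(343,149),(170,146),.045),('van',(18,150,60),(30,255,255),(301,151),(197,174),.05),
 ('wood',(8,90,30),(22,255,255),(192,198),(319,230),.02),('redtray',(0,140,40),(8,255,255),(401,195),(175,93),.02)):
    a=mask(t,lo,hi,p);b=mask(s,lo,hi,q,48)
    print(k,rect(t,a,z),rect(s,b,z))
E
python3 m1.py
```

```text
bank [0.57201337 0.12011319] (258.29569012547734, 142.03982542280414) (219.7428661022264, 202.58074631545938) 305.5
cap plane [[0.56812594 0.11992585 0.075     ]]
tum [0.64349504 0.27983477] (204.04945598417405, 119.5) (238.3445790080738, 268.21626297577853) 337.0
green [0.67485864 0.00378766] (299.01462904911176, 107.5987460815047) (158.82557354925774, 195.04318488529015) 319.0
tindark t (397.4555555555556, 115.1037037037037) ((397.4302978515625, 115.19789123535156), (13.293132781982422, 14.330348014831543), 93.54838562011719) [ 0.65189745 -0.27518001  0.06      ]
tindark s (116.0838779956427, 135.75816993464053) ((114.6227798461914, 132.74526977539062), (18.458223342895508, 19.52345848083496), 119.31758117675781) [ 0.65934303 -0.23416852  0.06      ]
rim t (396.3694996986136, 116.1332127787824) ((396.3011169433594, 116.14334869384766), (18.514305114746094, 20.429168701171875), 74.27264404296875) [ 0.64911708 -0.27190649  0.06      ]
rim s (110.08876811594203, 124.07608695652173) ((110.09603118896484, 124.04058837890625), (18.285863876342773, 20.680898666381836), 76.08557891845703) [ 0.65335903 -0.26862216  0.06      ]
box (556.6, -122.9, 96.0, 60.3, -11.7) (564.4, -112.1, 90.2, 85.9, -11.9)
van (551.5, -1.1, 90.5, 44.6, 15.3) (561.2, 6.5, 93.5, 56.6, 17.5)
wood (415.6, 316.5, 199.5, 127.6, 71.0) (419.1, 316.9, 202.6, 132.7, 71.1)
redtray (428.3, -292.5, 203.1, 127.9, -89.5) (431.9, -287.4, 211.8, 133.2, -88.9)
```

```bash
cat > plan.py <<'E'
import sys
from h import *
from scipy.spatial.transform import Rotation as Ro
def plan(wps):
    o=get_obs(); R=Ro.from_rotvec(o['eef_rot']); p=o['position']; dcur=np.degrees(np.arctan2(R.as_matrix()[1,1],R.as_matrix()[0,1]))
    print('t',round(o['time'],2),'pos',p.round(4),'dir',round(dcur,1),'gap',round(o['finger_gap'],4),'q',o['q'].round(2))
    for x,y,z,d in wps:
        d=dcur+(d-dcur+90)%180-90; a=np.radians(d)
        yv=np.array([np.cos(a),np.sin(a),0]);zv=np.array([0,0,-1.]);xv=np.cross(yv,zv)
        D=Ro.from_matrix(np.c_[xv,yv,zv])
        print((R.inv()*D).as_rotvec(degrees=True).round(2)/6, (R.inv().apply(np.array([x,y,z])-p)/.025).round(2), 'd',d)
if __name__=='__main__':
    plan([tuple(map(float,a.split(','))) for a in sys.argv[1:]])
E
python3 - <<'E'
from meas import *
t=snap('top')
g=cv2.cvtColor(t['color'],cv2.COLOR_BGR2HSV)
# white/bright panel with discs: v>130 inside box
roi=np.zeros(g.shape[:2],np.uint8);cv2.circle(roi,(343,149),20,255,-1)
m=((g[...,2]>135)&(roi>0)).astype(np.uint8)*255
a=max(cv2.findContours(m,0,1)[0],key=cv2.contourArea);print('panel',rect(t,a,.045))
E
python3 plan.py 0.553,0.0,0.15,105.3 0.553,0.0,0.022,105.3
```

```text
panel (559.9, -126.0, 68.6, 38.8, -11.1)
t 0.25 pos [0.2305 0.5264 0.2049] dir 66.3 gap 0.094 q [ 1.01  0.21  1.54 -0.    1.39 -0.15]
[-8.33333333e-03 -5.00000000e-03 -6.49166667e+00] [-20.26 -14.11   2.21] d 105.30000000000001
[-8.33333333e-03 -5.00000000e-03 -6.49166667e+00] [-20.26 -14.1    7.33] d 105.30000000000001
```

>>> jog_arm --targets '[[[0,0,-2],[-4,-2.8,0],-1],[[0,0,-6.5],[-20.25,-14.1,2.2],-1],[[0,0,-6.5],[-20.25,-14.1,2.2],-1],[[0,0,-6.5],[-20.25,-14.1,2.2],-1],[[0,0,-6.5],[-20.25,-14.1,2.2],-1],[[0,0,-6.5],[-20.25,-14.1,2.2],-1],[[0,0,-6.5],[-20.25,-14.1,2.2],-1],[[0,0,-6.5],[-20.25,-14.1,2.2],-1],[[0,0,-6.5],[-20.25,-14.1,2.2],-1],[[0,0,-6.5],[-20.25,-14.1,2.2],-1],[[0,0,-6.5],[-20.25,-14.1,2.2],-1],[[0,0,-6.5],[-20.25,-14.1,2.2],-1],[[0,0,-6.5],[-20.25,-14.1,2.2],-1],[[0,0,-6.5],[-20.25,-14.1,2.2],-1],[[0,0,-6.5],[-20.25,-14.1,2.2],-1],[[0,0,-6.5],[-20.25,-14.1,2.2],-1],[[0,0,-6.5],[-20.25,-14.1,2.2],-1],[[0,0,-6.5],[-20.25,-14.1,2.2],-1],[[0,0,-6.5],[-20.25,-14.1,2.2],-1],[[0,0,-6.5],[-20.25,-14.1,2.2],-1]]'

```text
time: 1.92
position: [0.5521, 0.0024, 0.1505]
eef_rot: [0.423, -3.113, -0.001]
force: [0.2, 0.1, -0.1]
finger_gap: 0.0942
grasp_force: 0.0
```

```bash
python3 plan.py 0.553,0.0,0.022,105.3; python3 -c "
from h import *;c=snap('scene');cv2.imwrite('pics/s1.png',cv2.resize(c['color'][60:300,100:400],None,fx=2,fy=2))"
```

```text
t 1.92 pos [0.5521 0.0024 0.1505] dir 105.5 gap 0.0942 q [-0.15  0.21  1.66  0.    1.28 -1.99]
[ 0.00666667 -0.00333333  0.02666667] [-0.01 -0.11  5.14] d 105.30000000000001
```

View pics/s1.png

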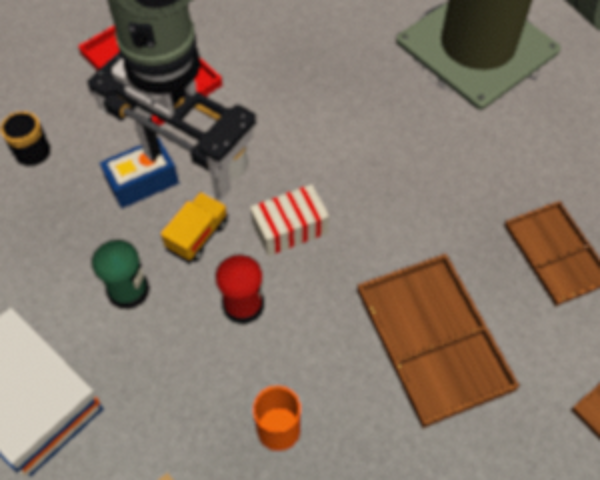

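The open gripper hovers above the van (crop pixel about (195,225)), with a finger on each side and the neighbours clear. Going down to grasp.

>>> jog_arm --targets '[[[0,0,0],[0,-0.1,1.2],-1],[[0,0,0],[0,-0.1,2.4],-1],[[0,0,0],[0,-0.1,3.6],-1],[[0,0,0],[0,-0.1,4.4],-1],[[0,0,0],[0,-0.1,4.9],-1],[[0,0,0],[0,-0.1,5.15],-1],[[0,0,0],[0,-0.1,5.15],-1],[[0,0,0],[0,-0.1,5.15],1],[[0,0,0],[0,-0.1,5.15],1],[[0,0,0],[0,-0.1,5.15],1],[[0,0,0],[0,-0.1,5.15],1],[[0,0,0],[0,-0.1,5.15],1],[[0,0,0],[0,-0.1,5.15],1],[[0,0,0],[0,-0.1,5.15],1],[[0,0,0],[0,-0.1,5.15],1],[[0,0,0],[0,-0.1,5.15],1]]'

```text
time: 3.3
position: [0.5539, -0.0021, 0.0219]
eef_rot: [-0.419, 3.113, -0.001]
force: [-0.1, -1.7, 0.9]
finger_gap: 0.0437
grasp_force: 29.9
```

```bash
python3 plan.py 0.553,0.0,0.14,105.3 0.4037,0.2782,0.14,71 0.4037,0.2782,0.0275,71
```

```text
t 3.3 pos [ 0.5539 -0.0021  0.0219] dir 105.3 gap 0.0437 q [-0.16  0.38  1.74 -0.    1.02 -2.  ]
[-0.00833333  0.00166667  0.00833333] [ 0.01  0.09 -4.72] d 105.30000000000001
[-6.66666667e-03  5.00000000e-03  5.72500000e+00] [ 2.83 12.4  -4.73] d 71.0
[-6.66666667e-03  5.00000000e-03  5.72500000e+00] [ 2.83 12.4  -0.23] d 71.0
```

>>> jog_arm --targets '[[[0,0,0],[0,0,-0.6],1],[[0,0,0],[0,0,-1.8],1],[[0,0,0],[0,0,-3],1],[[0,0,0],[0,0,-4.2],1],[[0,0,0.8],[0.3,1,-4.7],1],[[0,0,1.6],[0.7,2.2,-4.7],1],[[0,0,2.4],[1,3.6,-4.7],1],[[0,0,3.2],[1.3,5,-4.7],1],[[0,0,4],[1.6,6.4,-4.7],1],[[0,0,4.8],[1.9,7.8,-4.7],1],[[0,0,5.4],[2.2,9.2,-4.7],1],[[0,0,5.7],[2.5,10.6,-4.7],1],[[0,0,5.7],[2.7,11.7,-4.7],1],[[0,0,5.7],[2.8,12.4,-4.7],1],[[0,0,5.7],[2.8,12.4,-4.2],1],[[0,0,5.7],[2.8,12.4,-3.2],1],[[0,0,5.7],[2.8,12.4,-2.2],1],[[0,0,5.7],[2.8,12.4,-1.4],1],[[0,0,5.7],[2.8,12.4,-1],1],[[0,0,5.7],[2.8,12.4,-1],1]]'

```text
time: 4.97
position: [0.4011, 0.2775, 0.0437]
eef_rot: [-0.514, -3.093, 0.006]
force: [-0.6, -0.5, -2.2]
finger_gap: 0.0441
grasp_force: 29.9
```

```bash
python3 plan.py 0.4037,0.2782,0.0262,71;  python3 -c "
from h import *;c=snap('scene');cv2.imwrite('pics/s2.png',cv2.resize(c['color'][60:300,180:420],None,fx=2.5,fy=2.5))"
```

```text
t 4.97 pos [0.4011 0.2775 0.0437] dir 71.1 gap 0.0441 q [ 0.43  0.23  1.89  0.    1.03 -0.81]
[-0.045      -0.05166667  0.025     ] [-0.09  0.06  0.7 ] d 71.0
```

View pics/s2.png

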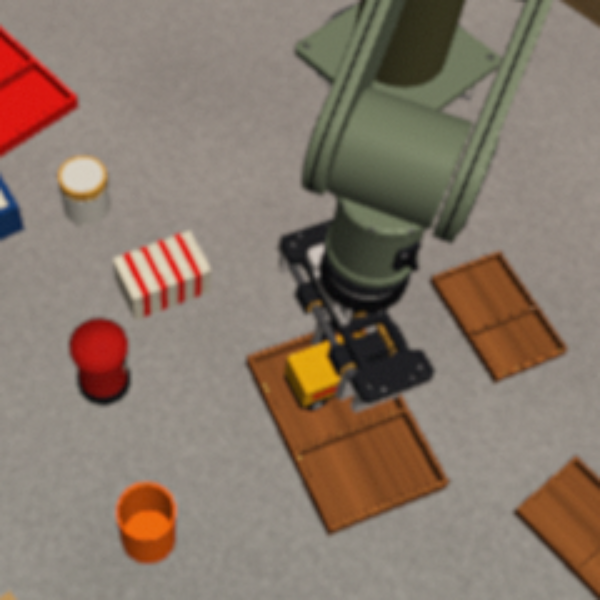

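The van (crop about (315,372)) is square above the wide bay, still clear of the walls. Setting it down and releasing.

>>> jog_arm --targets '[[[0,0,0],[-0.1,0.06,0.3],1],[[0,0,0],[-0.1,0.06,0.5],1],[[0,0,0],[-0.1,0.06,0.6],1],[[0,0,0],[-0.1,0.06,0.67],1],[[0,0,0],[-0.1,0.06,0.7],1],[[0,0,0],[-0.1,0.06,0.7],1],[[0,0,0],[-0.1,0.06,0.7],0.3],[[0,0,0],[-0.1,0.06,0.7],-0.4],[[0,0,0],[-0.1,0.06,0.7],-0.4],[[0,0,0],[-0.1,0.06,0.7],-0.4],[[0,0,0],[-0.1,0.06,0.7],-0.4],[[0,0,0],[-0.1,0.06,0.3],-0.4],[[0,0,0],[-0.1,0.06,-0.5],-0.5],[[0,0,0],[-0.1,0.06,-1.8],-1],[[0,0,0],[-0.1,0.06,-3.2],-1],[[0,0,0],[-0.1,0.06,-4.6],-1],[[0,0,0],[-0.1,0.06,-5],-1],[[0,0,0],[-0.1,0.06,-5],-1]]'

```text
time: 6.52
position: [0.4098, 0.2807, 0.1764]
eef_rot: [0.513, 3.091, 0.008]
force: [0.3, -0.0, -0.4]
finger_gap: 0.0936
grasp_force: 0.0
```

```bash
python3 plan.py 0.571,0.120,0.16,-19 0.571,0.120,0.03,-19
```

```text
t 6.52 pos [0.4098 0.2807 0.1764] dir 71.2 gap 0.0936 q [ 0.43  0.06  1.77 -0.    1.3  -0.82]
[-3.33333333e-03  1.00000000e-01 -1.49733333e+01] [-8.17 -4.01  0.69] d 161.0
[-3.33333333e-03  1.00000000e-01 -1.49733333e+01] [-8.14 -4.04  5.89] d 161.0
```

>>> jog_arm --targets '[[[0,0,-1],[-0.8,-0.4,0.2],-1],[[0,0,-2],[-1.6,-0.8,0.7],-1],[[0,0,-15],[-8.15,-4,0.7],-1],[[0,0,-15],[-8.15,-4,0.7],-1],[[0,0,-15],[-8.15,-4,0.7],-1],[[0,0,-15],[-8.15,-4,0.7],-1],[[0,0,-15],[-8.15,-4,0.7],-1],[[0,0,-15],[-8.15,-4,0.7],-1],[[0,0,-15],[-8.15,-4,0.7],-1],[[0,0,-15],[-8.15,-4,0.7],-1],[[0,0,-15],[-8.15,-4,0.7],-1],[[0,0,-15],[-8.15,-4,0.7],-1],[[0,0,-15],[-8.15,-4,0.7],-1],[[0,0,-15],[-8.15,-4,0.7],-1],[[0,0,-15],[-8.15,-4,0.7],-1],[[0,0,-15],[-8.15,-4,0.7],-1],[[0,0,-15],[-8.15,-4,0.7],-1],[[0,0,-15],[-8.15,-4,0.7],-1]]'

```text
time: 8.02
position: [0.5673, 0.1188, 0.1539]
eef_rot: [1.826, -2.556, -0.0]
force: [-0.4, -0.2, 0.1]
finger_gap: 0.094
grasp_force: 0.0
```

```bash
python3 plan.py 0.571,0.120,0.03,-19; python3 -c "
from h import *;c=snap('scene');cv2.imwrite('pics/s3.png',cv2.resize(c['color'][60:300,140:400],None,fx=2.3,fy=2.3))"
```

```text
t 8.02 pos [0.5673 0.1188 0.1539] dir 161.1 gap 0.094 q [ 0.06  0.26  1.58 -0.    1.3  -2.75]
[ 0.005      -0.00166667  0.01333333] [-0.09 -0.13  4.95] d 161.0
```

View pics/s3.png

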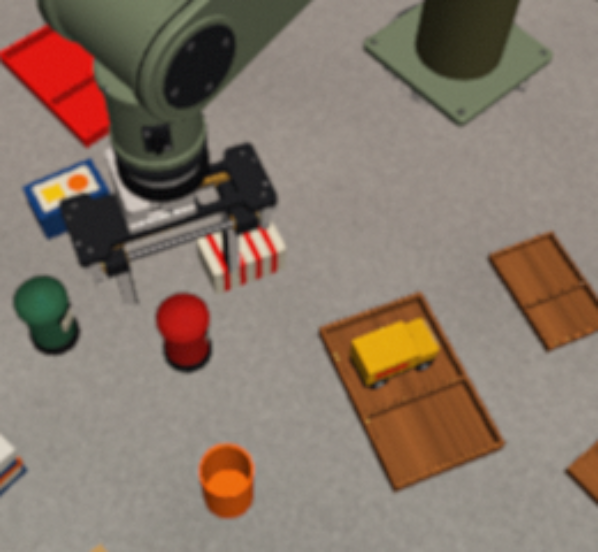

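The van stands on its wheels in the wide bay (crop (395,350)). The gripper is above the red bank, whose base is at about (187,345). Descending to grip the bank's body.

>>> jog_arm --targets '[[[0,0,0],[-0.1,-0.13,0.6],-1],[[0,0,0],[-0.1,-0.13,1.6],-1],[[0,0,0],[-0.1,-0.13,2.6],-1],[[0,0,0],[-0.1,-0.13,3.6],-1],[[0,0,0],[-0.1,-0.13,4.4],-1],[[0,0,0],[-0.1,-0.13,4.8],-1],[[0,0,0],[-0.1,-0.13,4.95],-1],[[0,0,0],[-0.1,-0.13,4.95],-1],[[0,0,0],[-0.1,-0.13,4.95],1],[[0,0,0],[-0.1,-0.13,4.95],1],[[0,0,0],[-0.1,-0.13,4.95],1],[[0,0,0],[-0.1,-0.13,4.95],1],[[0,0,0],[-0.1,-0.13,4.95],1],[[0,0,0],[-0.1,-0.13,4.95],1],[[0,0,0],[-0.1,-0.13,4.95],1],[[0,0,0],[-0.1,-0.13,4.95],1],[[0,0,0],[-0.1,-0.13,4.95],1]]'

```text
time: 9.48
position: [0.5718, 0.1202, 0.0309]
eef_rot: [-1.827, 2.555, -0.001]
force: [-0.1, -0.2, 2.5]
finger_gap: 0.0568
grasp_force: 30.0
```

```bash
python3 plan.py 0.571,0.120,0.11,-19 0.435,0.370,0.11,-19
```

```text
t 9.48 pos [0.5718 0.1202 0.0309] dir 161.1 gap 0.0568 q [ 0.06  0.42  1.66  0.    1.06 -2.75]
[-0.00833333  0.00333333  0.025     ] [ 0.02  0.02 -3.16] d 161.0
[-0.00833333  0.00333333  0.025     ] [-7.69  8.4  -3.17] d 161.0
```

The gap reads 57 mm where the body is 50 mm, so a finger is on the raised slot plate facing that way. I'll open, turn 60° and grip again.

>>> jog_arm --targets '[[[0,0,0],[0,0,0],0.3],[[0,0,0],[0,0,0],-1],[[0,0,0],[0,0,0],-1],[[0,0,0],[0,0,0],-1],[[0,0,0],[0,0,0],-1],[[0,0,10],[0,0,0],-1],[[0,0,10],[0,0,0],-1],[[0,0,10],[0,0,0],-1],[[0,0,10],[0,0,0],-1],[[0,0,10],[0,0,0],-1],[[0,0,10],[0,0,0],-1],[[0,0,10],[0,0,0],-1],[[0,0,10],[0,0,0],-1],[[0,0,10],[0,0,0],-1],[[0,0,10],[0,0,0],-1],[[0,0,10],[0,0,0],-1]]'

```text
time: 10.82
position: [0.5711, 0.1202, 0.0302]
eef_rot: [0.307, -3.126, 0.0]
force: [-0.7, -0.5, -0.7]
finger_gap: 0.0938
grasp_force: 0.0
```

>>> jog_arm --targets '[[[0,0,0],[0,0,0],1],[[0,0,0],[0,0,0],1],[[0,0,0],[0,0,0],1],[[0,0,0],[0,0,0],1],[[0,0,0],[0,0,0],1],[[0,0,0],[0,0,0],1],[[0,0,0],[0,0,0],1],[[0,0,0],[0,0,0],1],[[0,0,0],[0,0,0],1]]'

```text
time: 11.57
position: [0.5715, 0.12, 0.0306]
eef_rot: [-0.305, 3.127, -0.0]
force: [-0.2, -0.9, 1.1]
finger_gap: 0.0571
grasp_force: 30.0
```

```bash
python3 plan.py 0.571,0.120,0.11,101 0.435,0.370,0.11,101;  python3 -c "
from h import *;c=snap('scene');cv2.imwrite('pics/s4.png',cv2.resize(c['color'][140:240,170:290],None,fx=4,fy=4))"
```

```text
t 11.57 pos [0.5715 0.12   0.0306] dir 101.1 gap 0.0571 q [ 0.06  0.42  1.66 -0.    1.06 -1.71]
[-0.00166667  0.00166667  0.025     ] [ 0.02  0.   -3.18] d 101.0
[-0.00166667  0.00166667  0.025     ] [ 3.42 10.86 -3.18] d 101.0
```

View pics/s4.png

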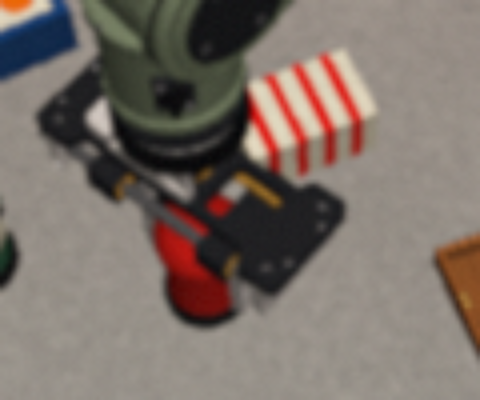

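The gap is still 57 mm, so the fingers are closing on the overhanging cap rather than a plate. I'll try about 12 mm lower.

>>> jog_arm --targets '[[[0,0,0],[0,0,0],0.3],[[0,0,0],[0,0,0],-0.5],[[0,0,0],[0,0,0],-0.5],[[0,0,0],[0,0,0.3],-0.5],[[0,0,0],[0,0,0.5],-0.5],[[0,0,0],[0,0,0.5],-0.5],[[0,0,0],[0,0,0.5],1],[[0,0,0],[0,0,0.5],1],[[0,0,0],[0,0,0.5],1],[[0,0,0],[0,0,0.5],1],[[0,0,0],[0,0,0.5],1],[[0,0,0],[0,0,0.5],1],[[0,0,0],[0,0,0.5],1],[[0,0,0],[0,0,0.5],1]]'

```text
time: 12.78
position: [0.5713, 0.1202, 0.0179]
eef_rot: [0.305, -3.127, -0.0]
force: [1.0, 0.1, -2.0]
finger_gap: 0.0569
grasp_force: 30.0
```

>>> jog_arm --targets '[[[0,0,0],[0,0,0],0.3],[[0,0,0],[0,0,0],-0.5],[[0,0,0],[0,0,0],-0.5],[[0,0,0],[0,0,-0.7],-0.5],[[0,0,0],[0,0,-1.4],-0.5],[[0,0,0],[0,0,-1.75],-0.5],[[0,0,0],[0,0,-1.75],-0.5],[[0,0,0],[0,0,-1.75],1],[[0,0,0],[0,0,-1.75],1],[[0,0,0],[0,0,-1.75],1],[[0,0,0],[0,0,-1.75],1],[[0,0,0],[0,0,-1.75],1],[[0,0,0],[0,0,-1.75],1],[[0,0,0],[0,0,-1.75],1],[[0,0,0],[0,0,-1.75],1],[[0,0,0],[0,0,-2],1],[[0,0,0],[0,0,-2.3],1],[[0,0,0],[0,0,-2.6],1],[[0,0,0],[0,0,-2.6],1],[[0,0,0],[0,0,-2.6],1]]'

```text
time: 14.45
position: [0.5724, 0.1203, 0.0844]
eef_rot: [-0.305, 3.124, -0.0]
force: [0.4, -0.3, -0.8]
finger_gap: 0.0566
grasp_force: 30.0
```

```bash
python3 plan.py 0.571,0.120,0.12,101 0.435,0.370,0.12,101 0.435,0.370,0.075,101;  python3 -c "
from h import *;c=snap('scene');cv2.imwrite('pics/s5.png',cv2.resize(c['color'][110:250,150:290],None,fx=4,fy=4))"
```

```text
t 14.45 pos [0.5724 0.1203 0.0844] dir 101.1 gap 0.0566 q [ 0.06  0.35  1.63  0.    1.16 -1.71]
[-0.00333333  0.02666667  0.025     ] [ 0.05  0.   -1.43] d 101.0
[-0.00333333  0.02666667  0.025     ] [ 3.46 10.86 -1.44] d 101.0
[-0.00333333  0.02666667  0.025     ] [ 3.46 10.86  0.36] d 101.0
```

View pics/s5.png

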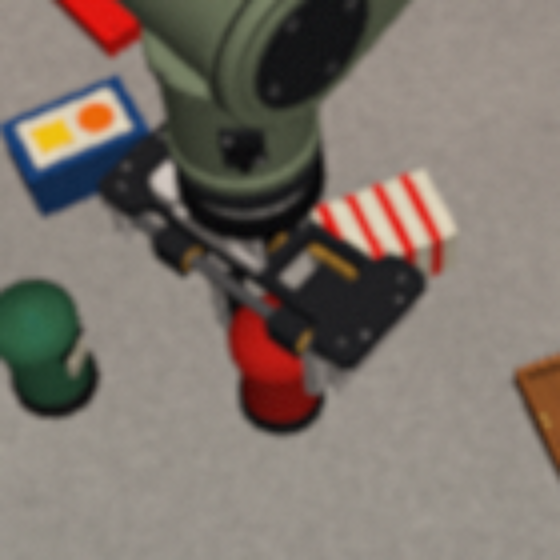

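```bash
python3 -c "
from meas import *
c=snap('scene');a=cv2.imread('pics/scene0.png');d=dict(c,color=a)
print(proj(c,[[.572,.12,0],[.572,.12,.021]]))
for k in(d,c):
    m=mask(k,(0,140,40),(8,255,255),(220,210),35).reshape(-1,2);i=m[:,1].argmax();print(m[i])
print(get_obs()['force'])"
```

```text
[[221.28769327 212.32643939]
 [220.72146201 208.79644022]]
[220 219]
[217 215]
[-0.09133872 -0.34829799  0.23645537]
```

>>> jog_arm --targets '[[[0,0,0],[0,0,-0.5],1],[[0,0,0],[0,0,-1],1],[[0,0,0],[0.1,0.4,-1.4],1],[[0,0,0],[0.4,1.3,-1.4],1],[[0,0,0],[0.7,2.3,-1.4],1],[[0,0,0],[1.1,3.4,-1.4],1],[[0,0,0],[1.4,4.5,-1.4],1],[[0,0,0],[1.8,5.6,-1.4],1],[[0,0,0],[2.1,6.7,-1.4],1],[[0,0,0],[2.5,7.8,-1.4],1],[[0,0,0],[2.8,8.9,-1.4],1],[[0,0,0],[3.1,9.8,-1.4],1],[[0,0,0],[3.3,10.4,-1.4],1],[[0,0,0],[3.4,10.75,-1.4],1],[[0,0,0],[3.45,10.85,-1.2],1],[[0,0,0],[3.45,10.85,-0.8],1],[[0,0,0],[3.45,10.85,-0.3],1],[[0,0,0],[3.45,10.85,0.1],1],[[0,0,0],[3.45,10.85,0.2],1],[[0,0,0],[3.45,10.85,0.2],1]]'

```text
time: 16.22
position: [0.4333, 0.3679, 0.0756]
eef_rot: [0.303, -3.123, 0.003]
force: [-0.1, -0.4, -1.1]
finger_gap: 0.0572
grasp_force: 30.0
```

```bash
python3 plan.py 0.435,0.370,0.066,101;  python3 -c "
from h import *;c=snap('scene');cv2.imwrite('pics/s6.png',cv2.resize(c['color'][150:290,250:390],None,fx=4,fy=4))"
```

```text
t 16.22 pos [0.4333 0.3679 0.0756] dir 101.1 gap 0.0572 q [ 0.55  0.33  1.67 -0.    1.14 -1.21]
[-0.01666667 -0.04        0.01166667] [-0.08  0.07  0.38] d 101.0
```

View pics/s6.png

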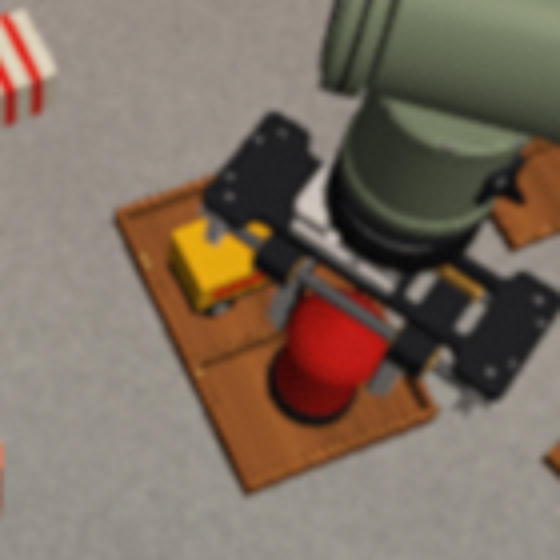

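The bank's foot (crop (315,395)) is over the narrow bay, but the body seems to lean. I'll check it against the projected vertical.

```bash
python3 -c "
from meas import *
c=snap('scene');t=snap('top')
P=[[.4333,.3679,.014],[.4333,.3679,.045],[.4333,.3679,.09]]
print(((proj(c,P)-[250,150])*4).round())
hsv=cv2.cvtColor(c['color'],cv2.COLOR_BGR2HSV)
blk=((hsv[...,2]<55)).astype(np.uint8)*255; blk[:, :315]=0;blk[:235]=0;blk[258:]=0;blk[:,340:]=0
ys,xs=np.nonzero(blk);print((xs.mean()-250)*4,(ys.mean()-150)*4)
m=mask(c,(0,140,40),(8,255,255),(330,245),30).reshape(-1,2)
print(m[m[:,1]>243].tolist())
"
```

```text
[[310. 384.]
 [319. 365.]
 [332. 337.]]
292.8955223880596 400.8955223880597
[[319, 244], [319, 245], [319, 246], [319, 247], [320, 248], [320, 249], [321, 250], [322, 251], [323, 252], [324, 252], [325, 253], [326, 253], [327, 254], [328, 254], [329, 254], [330, 254], [331, 254], [332, 254], [333, 253], [334, 253], [335, 252], [336, 252], [337, 251], [337, 250], [338, 249], [338, 248], [339, 247], [339, 246], [340, 245], [341, 245], [342, 245], [342, 244]]
```

The lean matches the projected vertical, so the bank is upright. Setting it down.

>>> jog_arm --targets '[[[0,0,0],[-0.08,0.07,0.15],1],[[0,0,0],[-0.08,0.07,0.25],1],[[0,0,0],[-0.08,0.07,0.32],1],[[0,0,0],[-0.08,0.07,0.37],1],[[0,0,0],[-0.08,0.07,0.4],1],[[0,0,0],[-0.08,0.07,0.4],1],[[0,0,0],[-0.08,0.07,0.4],1]]'

```text
time: 16.95
position: [0.4358, 0.3718, 0.0679]
eef_rot: [0.305, -3.127, 0.0]
force: [-0.7, 0.5, -1.4]
finger_gap: 0.057
grasp_force: 30.0
```

>>> jog_arm --targets '[[[0,0,0],[0,0,0.04],1],[[0,0,0],[0,0,0.07],1],[[0,0,0],[0,0,0.07],1],[[0,0,0],[0,0,0.07],1]]'

```text
time: 17.28
position: [0.4359, 0.3717, 0.0662]
eef_rot: [0.305, -3.127, 0.0]
force: [-0.4, -1.1, -1.2]
finger_gap: 0.0573
grasp_force: 30.0
```

>>> jog_arm --targets '[[[0,0,0],[0,0,0.02],1],[[0,0,0],[0,0,0.02],0.2],[[0,0,0],[0,0,0.02],-0.6],[[0,0,0],[0,0,0.02],-0.6],[[0,0,0],[0,0,0.02],-0.6],[[0,0,0],[0,0,-0.3],-0.6],[[0,0,0],[0,0,-1.2],-1],[[0,0,0],[0,0,-2.6],-1],[[0,0,0],[0,0,-4],-1],[[0,0,0],[0,0,-4],-1],[[0,0,0],[0,0,-4],-1]]'

```text
time: 18.2
position: [0.4381, 0.3731, 0.1702]
eef_rot: [-0.305, 3.12, 0.005]
force: [-0.6, -0.0, 0.2]
finger_gap: 0.0939
grasp_force: 0.0
```

```bash
python3 plan.py 0.559,-0.125,0.15,78.5 0.559,-0.125,0.022,78.5
```

```text
t 18.2 pos [0.4381 0.3731 0.1702] dir 101.2 gap 0.0939 q [ 0.56  0.23  1.59 -0.    1.32 -1.21]
[0.03833333 0.06333333 3.775     ] [ -0.89 -20.49   0.76] d 78.5
[0.03833333 0.06333333 3.775     ] [ -0.85 -20.5    5.88] d 78.5
```

>>> jog_arm --targets '[[[0,0,0.5],[0,-1,0.2],-1],[[0,0,3.8],[-0.9,-20.5,0.8],-1],[[0,0,3.8],[-0.9,-20.5,0.8],-1],[[0,0,3.8],[-0.9,-20.5,0.8],-1],[[0,0,3.8],[-0.9,-20.5,0.8],-1],[[0,0,3.8],[-0.9,-20.5,0.8],-1],[[0,0,3.8],[-0.9,-20.5,0.8],-1],[[0,0,3.8],[-0.9,-20.5,0.8],-1],[[0,0,3.8],[-0.9,-20.5,0.8],-1],[[0,0,3.8],[-0.9,-20.5,0.8],-1],[[0,0,3.8],[-0.9,-20.5,0.8],-1],[[0,0,3.8],[-0.9,-20.5,0.8],-1],[[0,0,3.8],[-0.9,-20.5,0.8],-1],[[0,0,3.8],[-0.9,-20.5,0.8],-1],[[0,0,3.8],[-0.9,-20.5,0.8],-1],[[0,0,3.8],[-0.9,-20.5,0.8],-1],[[0,0,3.8],[-0.9,-20.5,0.8],-1],[[0,0,3.8],[-0.9,-20.5,0.8],-1]]'

```text
time: 19.7
position: [0.5566, -0.125, 0.1459]
eef_rot: [-0.315, -3.125, -0.001]
force: [0.0, -0.4, -0.0]
finger_gap: 0.0943
grasp_force: 0.0
```

```bash
python3 plan.py 0.559,-0.125,0.022,78.5;  python3 -c "
from h import *;c=snap('scene');cv2.imwrite('pics/s7.png',cv2.resize(c['color'][50:290,80:370],None,fx=2.4,fy=2.4))"
```

```text
t 19.7 pos [ 0.5566 -0.125   0.1459] dir 78.5 gap 0.0943 q [-0.37  0.25  1.61  0.    1.28 -1.74]
[ 0.00333333 -0.01       -0.005     ] [-0.1   0.02  4.95] d 78.5
```

View pics/s7.png

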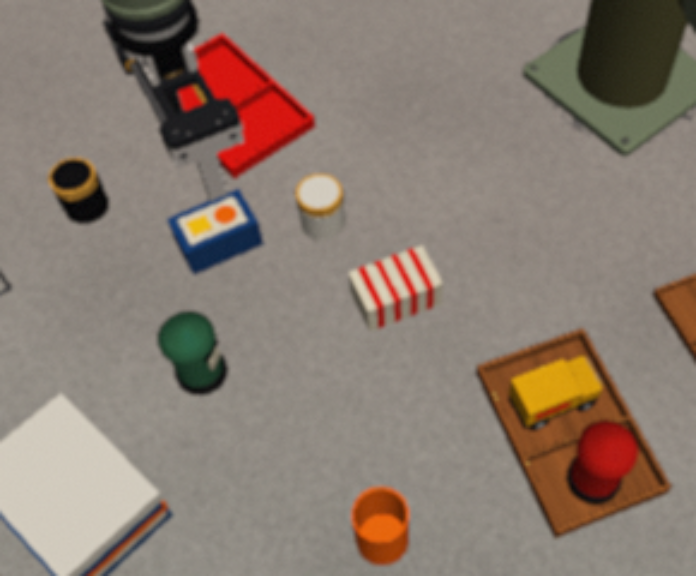

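The wooden tray's set stands complete: van at crop (555,390), bank at (603,460). The gripper is over the blue box at (215,230). Descending.

>>> jog_arm --targets '[[[0,0,0],[-0.1,0,1],-1],[[0,0,0],[-0.1,0,2.2],-1],[[0,0,0],[-0.1,0,3.4],-1],[[0,0,0],[-0.1,0,4.3],-1],[[0,0,0],[-0.1,0,4.8],-1],[[0,0,0],[-0.1,0,4.95],-1],[[0,0,0],[-0.1,0,4.95],-1],[[0,0,0],[-0.1,0,4.95],1],[[0,0,0],[-0.1,0,4.95],1],[[0,0,0],[-0.1,0,4.95],1],[[0,0,0],[-0.1,0,4.95],1],[[0,0,0],[-0.1,0,4.95],1],[[0,0,0],[-0.1,0,4.95],1],[[0,0,0],[-0.1,0,4.95],1],[[0,0,0],[-0.1,0,4.95],1]]'

```text
time: 21.0
position: [0.5598, -0.1276, 0.023]
eef_rot: [0.319, 3.125, -0.001]
force: [-1.2, -1.0, 2.8]
finger_gap: 0.0559
grasp_force: 30.0
```

```bash
python3 plan.py 0.559,-0.125,0.1,78.5 0.4305,-0.331,0.1,90.8 0.4305,-0.331,0.036,90.8
```

```text
t 21.0 pos [ 0.5598 -0.1276  0.023 ] dir 78.4 gap 0.0559 q [-0.37  0.42  1.68 -0.    1.04 -1.74]
[-0.005       0.00666667 -0.02333333] [ 0.05  0.09 -3.08] d 78.5
[-0.005       0.005      -2.07333333] [ 3.42 -9.01 -3.08] d 90.80000000000001
[-0.005       0.005      -2.07333333] [ 3.42 -9.01 -0.52] d 90.80000000000001
```

>>> jog_arm --targets '[[[0,0,0],[0,0,-0.5],1],[[0,0,0],[0,0,-1.4],1],[[0,0,0],[0,0,-2.4],1],[[0,0,-0.2],[0.2,-0.6,-3],1],[[0,0,-0.5],[0.6,-1.6,-3],1],[[0,0,-0.8],[1.1,-2.8,-3],1],[[0,0,-1.1],[1.5,-4,-3],1],[[0,0,-1.4],[2,-5.2,-3],1],[[0,0,-1.7],[2.4,-6.4,-3],1],[[0,0,-2],[2.8,-7.5,-3],1],[[0,0,-2.1],[3.2,-8.4,-3],1],[[0,0,-2.1],[3.4,-9,-3],1],[[0,0,-2.1],[3.4,-9,-2.6],1],[[0,0,-2.1],[3.4,-9,-1.9],1],[[0,0,-2.1],[3.4,-9,-1.2],1],[[0,0,-2.1],[3.4,-9,-0.7],1],[[0,0,-2.1],[3.4,-9,-0.5],1],[[0,0,-2.1],[3.4,-9,-0.5],1],[[0,0,-2.1],[3.4,-9,-0.5],1]]'

```text
time: 22.58
position: [0.4311, -0.33, 0.0349]
eef_rot: [0.027, -3.141, -0.001]
force: [0.8, -0.4, -0.9]
finger_gap: 0.0557
grasp_force: 30.0
```

```bash
python3 plan.py 0.4305,-0.331,0.0273,90.8;  python3 -c "
from h import *;c=snap('scene');cv2.imwrite('pics/s8.png',cv2.resize(c['color'][30:150,90:270],None,fx=4,fy=4))"
```

```text
t 22.58 pos [ 0.4311 -0.33    0.0349] dir 91.0 gap 0.0557 q [-0.81  0.34  1.76  0.    1.04 -2.4 ]
[ 0.00333333 -0.00166667  0.03      ] [ 0.03 -0.04  0.3 ] d 90.80000000000001
```

View pics/s8.png

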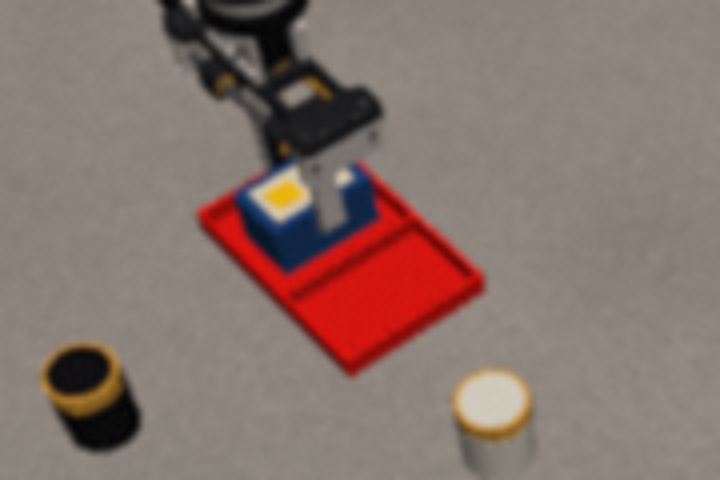

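The box (crop (310,215)) hangs level inside the wide bay, white panel up. Setting it down and backing off.

>>> jog_arm --targets '[[[0,0,0],[0,0,0.12],1],[[0,0,0],[0,0,0.2],1],[[0,0,0],[0,0,0.26],1],[[0,0,0],[0,0,0.3],1],[[0,0,0],[0,0,0.32],1],[[0,0,0],[0,0,0.32],1],[[0,0,0],[0,0,0.32],0.2],[[0,0,0],[0,0,0.32],-0.6],[[0,0,0],[0,0,0.32],-0.6],[[0,0,0],[0,0,0.32],-0.6],[[0,0,0],[0,0,0],-0.6],[[0,0,0],[0,0,-0.8],-0.8],[[0,0,0],[0,0,-2],-1],[[0,0,0],[0,0,-3.4],-1],[[0,0,0],[0,0,-4.6],-1],[[0,0,0],[0,0,-4.6],-1]]'

```text
time: 23.97
position: [0.4347, -0.3344, 0.1583]
eef_rot: [-0.026, 3.131, -0.017]
force: [0.6, -0.7, 0.5]
finger_gap: 0.0941
grasp_force: 0.0
```

```bash
python3 plan.py 0.652,-0.275,0.14,90.8 0.652,-0.275,0.025,90.8
```

```text
t 23.97 pos [ 0.4347 -0.3344  0.1583] dir 91.0 gap 0.0941 q [-0.81  0.18  1.67 -0.    1.27 -2.4 ]
[-0.105       0.095       0.02666667] [-8.72  2.24  0.79] d 90.80000000000001
[-0.105       0.095       0.02666667] [-8.68  2.29  5.39] d 90.80000000000001
```

>>> jog_arm --targets '[[[0,0,0],[-1,0.25,0.2],-1],[[0,0,0],[-2.4,0.6,0.5],-1],[[0,0,0],[-4,1,0.8],-1],[[0,0,0],[-5.6,1.4,0.8],-1],[[0,0,0],[-7,1.8,0.8],-1],[[0,0,0],[-8.2,2.1,0.8],-1],[[0,0,0],[-8.7,2.25,0.8],-1],[[0,0,0],[-8.7,2.25,0.8],-1],[[0,0,0],[-8.7,2.25,0.8],-1],[[0,0,0],[-8.7,2.25,0.8],-1]]'

```text
time: 24.8
position: [0.6461, -0.2708, 0.1295]
eef_rot: [0.025, -3.14, -0.001]
force: [-0.1, 0.2, 0.7]
finger_gap: 0.094
grasp_force: 0.0
```

```bash
cat > mb.py <<'E'
from meas import *
t=snap('top');s=snap('scene');cv2.imwrite('pics/t9.png',t['color'])
for n,c,p in(('t',t,proj(t,[[.4305,-.331,.049]])[0]),('s',s,proj(s,[[.4305,-.331,.049]])[0])):
    g=cv2.cvtColor(c['color'],cv2.COLOR_BGR2HSV)
    roi=np.zeros(g.shape[:2],np.uint8);cv2.circle(roi,tuple(int(round(v)) for v in p),17,255,-1)
    m=((g[...,2]>125)&(roi>0)&~((g[...,1]>190)&((g[...,0]<8)|(g[...,0]>170)))).astype(np.uint8)*255
    a=max(cv2.findContours(m,0,1)[0],key=cv2.contourArea);print('panel',n,p,rect(c,a,.049))
E
python3 mb.py; python3 plan.py 0.652,-0.275,0.025,90.8
```

```text
t 24.9 pos [ 0.646  -0.2713  0.1299] dir 90.9 gap 0.0935 q [-0.52  0.53  1.27 -0.    1.35 -2.11]
[ 0.00166667 -0.00833333  0.01166667] [-0.24 -0.15  4.2 ] d 90.80000000000001Traceback (most recent call last):
  File "mb.py", line 7, in <module>
    a=max(cv2.findContours(m,0,1)[0],key=cv2.contourArea);print('panel',n,p,rect(c,a,.049))
ValueError: max() iterable argument is empty
```

>>> jog_arm --targets '[[[0,0,0],[-0.24,-0.15,0.6],-1],[[0,0,0],[-0.24,-0.15,1.6],-1],[[0,0,0],[-0.24,-0.15,2.6],-1],[[0,0,0],[-0.24,-0.15,3.5],-1],[[0,0,0],[-0.24,-0.15,4],-1],[[0,0,0],[-0.24,-0.15,4.2],-1],[[0,0,0],[-0.24,-0.15,4.2],-1],[[0,0,0],[-0.24,-0.15,4.2],1],[[0,0,0],[-0.24,-0.15,4.2],1],[[0,0,0],[-0.24,-0.15,4.2],1],[[0,0,0],[-0.24,-0.15,4.2],1],[[0,0,0],[-0.24,-0.15,4.2],1],[[0,0,0],[-0.24,-0.15,4.2],1],[[0,0,0],[-0.24,-0.15,4.2],1],[[0,0,0],[-0.24,-0.15,4.2],1]]'

```text
time: 26.15
position: [0.6539, -0.2751, 0.0258]
eef_rot: [-0.026, 3.14, -0.002]
force: [0.5, -2.5, 2.3]
finger_gap: 0.0537
grasp_force: 30.0
```

```bash
sed -i "s/^    a=max/    if not m.any(): continue\n    a=max/" mb.py; python3 mb.py; python3 plan.py 0.652,-0.275,0.13,90.8 0.432,-0.332,0.13,90.8 0.432,-0.332,0.085,90.8
```

```text
panel s [165.20496162  76.68866344] (432.3, -327.8, 72.7, 45.3, 0.4)
t 26.25 pos [ 0.6539 -0.2751  0.0258] dir 90.9 gap 0.0537 q [-0.52  0.65  1.31 -0.    1.18 -2.11]
[-0.01333333  0.01166667  0.02333333] [ 0.07 -0.   -4.17] d 90.80000000000001
[-0.01333333  0.01166667  0.02333333] [ 8.91 -2.14 -4.18] d 90.80000000000001
[-0.01333333  0.01166667  0.02333333] [ 8.91 -2.13 -2.38] d 90.80000000000001
```

>>> jog_arm --targets '[[[0,0,0],[0,0,-0.5],1],[[0,0,0],[0,0,-1.5],1],[[0,0,0],[0,0,-2.6],1],[[0,0,0],[0,0,-3.7],1],[[0,0,0],[0.5,-0.1,-4.2],1],[[0,0,0],[1.4,-0.35,-4.2],1],[[0,0,0],[2.5,-0.6,-4.2],1],[[0,0,0],[3.6,-0.9,-4.2],1],[[0,0,0],[4.7,-1.1,-4.2],1],[[0,0,0],[5.8,-1.35,-4.2],1],[[0,0,0],[6.9,-1.6,-4.2],1],[[0,0,0],[7.9,-1.8,-4.2],1],[[0,0,0],[8.6,-2,-4.2],1],[[0,0,0],[8.9,-2.1,-4.2],1],[[0,0,0],[8.9,-2.1,-3.8],1],[[0,0,0],[8.9,-2.1,-3],1],[[0,0,0],[8.9,-2.1,-2.5],1],[[0,0,0],[8.9,-2.1,-2.4],1],[[0,0,0],[8.9,-2.1,-2.4],1],[[0,0,0],[8.9,-2.1,-2.4],1]]'

```text
time: 27.92
position: [0.4327, -0.3302, 0.0849]
eef_rot: [-0.027, 3.141, 0.0]
force: [-0.5, -0.1, -1.2]
finger_gap: 0.0538
grasp_force: 30.0
```

```bash
python3 plan.py 0.4325,-0.3305,0.0755,90.8;  python3 -c "
from h import *;c=snap('scene');cv2.imwrite('pics/s9.png',cv2.resize(c['color'][30:130,110:230],None,fx=5,fy=5))
print((proj(c,[[.4305,-.331,.049],[.4305,-.331,.06],[.4305,-.331,.12]])-[110,30])*5)"
```

```text
t 27.92 pos [ 0.4327 -0.3302  0.0849] dir 91.0 gap 0.0538 q [-0.81  0.27  1.73  0.    1.14 -2.4 ]
[0.00166667 0.00333333 0.03333333] [ 0.01 -0.01  0.38] d 90.80000000000001
[[276.02480812 233.44331721]
 [272.4720863  220.05907272]
 [252.02115895 143.01385902]]
```

View pics/s9.png

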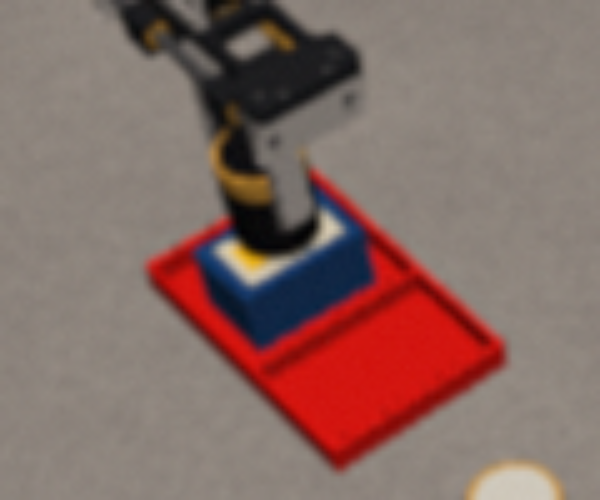

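```bash
python3 -c "
from meas import *
c=snap('scene');f=lambda x,y:((x+.5)/5-.5+110,(y+.5)/5-.5+30)
q=[f(198,252),f(255,300),f(372,240)]
print(ray(c,q,.049).round(4), (ray(c,q,.049)[0]/2+ray(c,q,.049)[2]/2).round(4))
a=mask(c,(95,60,20),(125,255,255),(168,85),30);h=cv2.approxPolyDP(cv2.convexHull(a),2.5,True).reshape(-1,2);print(h.tolist())
print(ray(c,h,.049).round(3)[:,:2].tolist());print(ray(c,h,.004).round(3)[:,:2].tolist())
# tin bottom lowest dark px
g=cv2.cvtColor(c['color'],cv2.COLOR_BGR2HSV);m=(g[60:85,150:178,2]<45);ys,xs=np.nonzero(m);
for y in range(10,22): 
  r=xs[ys==y]; print(y+60, (r.min()+150,r.max()+150) if len(r) else '')
"
```

```text
[[ 0.4753 -0.3507  0.049 ]
 [ 0.4708 -0.2958  0.049 ]
 [ 0.3889 -0.291   0.049 ]] [ 0.4321 -0.3209  0.049 ]
[[172, 67], [182, 76], [183, 85], [161, 98], [149, 80]]
[[0.391, -0.352], [0.39, -0.3], [0.409, -0.268], [0.488, -0.267], [0.476, -0.351]]
[[0.37, -0.396], [0.369, -0.342], [0.389, -0.308], [0.472, -0.308], [0.459, -0.396]]
70 (np.int64(155), np.int64(158))
71 (np.int64(155), np.int64(164))
72 (np.int64(156), np.int64(164))
73 (np.int64(157), np.int64(164))
74 (np.int64(157), np.int64(172))
75 (np.int64(157), np.int64(172))
76 (np.int64(157), np.int64(171))
77 (np.int64(158), np.int64(171))
78 (np.int64(159), np.int64(170))
79 (np.int64(160), np.int64(168))
80 
81
```

Tin and box centres agree to within a few mm (tolerance is 15 mm). Lowering gently.

>>> jog_arm --targets '[[[0,0,0],[0,0.1,0.15],1],[[0,0,0],[0,0.1,0.25],1],[[0,0,0],[0,0.1,0.32],1],[[0,0,0],[0,0.1,0.36],1],[[0,0,0],[0,0.1,0.39],1],[[0,0,0],[0,0.1,0.4],1],[[0,0,0],[0,0.1,0.4],1],[[0,0,0],[0,0.1,0.4],1]]'

```text
time: 28.68
position: [0.4318, -0.328, 0.075]
eef_rot: [-0.026, 3.141, -0.0]
force: [-0.9, 0.2, -1.8]
finger_gap: 0.0538
grasp_force: 30.0
```

>>> jog_arm --targets '[[[0,0,0],[0,0,0.02],1],[[0,0,0],[0,0,0.02],0.2],[[0,0,0],[0,0,0.02],-0.5],[[0,0,0],[0,0,0.02],-0.5],[[0,0,0],[0,0,0.02],-0.5],[[0,0,0],[0,0,-0.3],-0.5],[[0,0,0],[0,0,-1],-0.5],[[0,0,0],[0,0,-2],-0.8],[[0,0,0],[0,0,-3.4],-1],[[0,0,0],[0,0,-4],-1],[[0,0,0],[0,0,-4],-1]]'

```text
time: 29.6
position: [0.4345, -0.3307, 0.1808]
eef_rot: [-0.026, 3.134, -0.012]
force: [1.0, -0.3, 1.3]
finger_gap: 0.0925
grasp_force: 0.0
```

```bash
python3 plan.py 0.644,0.279,0.17,91 0.644,0.279,0.03,91
```

```text
t 29.6 pos [ 0.4345 -0.3307  0.1808] dir 91.0 gap 0.0925 q [-0.81  0.16  1.65 -0.    1.32 -2.4 ]
[-0.07666667  0.07       -0.00666667] [-8.78 24.25  0.3 ] d 91.0
[-0.07666667  0.07       -0.00666667] [-8.74 24.29  5.9 ] d 91.0
```

>>> jog_arm --targets '[[[0,0,0],[-0.4,1,0],-1],[[0,0,15],[-8.8,24.25,0.3],-1],[[0,0,15],[-8.8,24.25,0.3],-1],[[0,0,15],[-8.8,24.25,0.3],-1],[[0,0,15],[-8.8,24.25,0.3],-1],[[0,0,15],[-8.8,24.25,0.3],-1],[[0,0,15],[-8.8,24.25,0.3],-1],[[0,0,15],[-8.8,24.25,0.3],-1],[[0,0,15],[-8.8,24.25,0.3],-1],[[0,0,15],[-8.8,24.25,0.3],-1],[[0,0,15],[-8.8,24.25,0.3],-1],[[0,0,15],[-8.8,24.25,0.3],-1],[[0,0,15],[-8.8,24.25,0.3],-1],[[0,0,15],[-8.8,24.25,0.3],-1],[[0,0,15],[-8.8,24.25,0.3],-1],[[0,0,15],[-8.8,24.25,0.3],-1],[[0,0,15],[-8.8,24.25,0.3],-1],[[0,0,15],[-8.8,24.25,0.3],-1],[[0,0,15],[-8.8,24.25,0.3],-1],[[0,0,15],[-8.8,24.25,0.3],-1]]'

```text
time: 31.27
position: [0.6407, 0.2812, 0.1658]
eef_rot: [-2.202, -2.24, 0.005]
force: [0.7, -0.3, -0.2]
finger_gap: 0.094
grasp_force: 0.0
```

```bash
python3 plan.py 0.644,0.279,0.035,1
python3 - <<'E'
from meas import *
t=snap('top');s=snap('scene')
a=t['color'][90:230,330:450];b=s['color'][40:140,110:230]
cv2.imwrite('pics/c10.png',np.hstack([cv2.resize(a,(360,420)),cv2.resize(b,(420,350))[:350].copy() if 0 else cv2.resize(b,(420,420))]))
for c,p in((t,proj(t,[[.43,-.29,.02]])[0]),(s,proj(s,[[.43,-.29,.02]])[0])):
    m=mask(c,(0,140,40),(8,255,255),p,50); print('tray',rect(c,m,.02))
k=proj(t,[[.431,-.33,.109]])[0];m=mask(t,(0,0,0),(180,255,62),k,14);print('tin lid',ray(t,[cen(m)],.109))
m=mask(t,(95,60,30),(125,255,255),proj(t,[[.431,-.33,.049]])[0],30);print('box',rect(t,m,.049))
E
```

```text
t 31.27 pos [0.6407 0.2812 0.1658] dir 1.0 gap 0.094 q [ 0.29  0.5   1.24 -0.    1.41  0.27]
[-0.02666667  0.015      -0.005     ] [-0.08  0.14  5.23] d 1.0
tray (428.3, -292.4, 203.2, 128.0, -89.5)
tray (432.0, -287.3, 212.9, 133.1, -88.9)
tin lid [[ 0.42976364 -0.32540393  0.109     ]]
box (430.7, -319.4, 85.0, 67.4, 1.1)
```

View pics/c10.png

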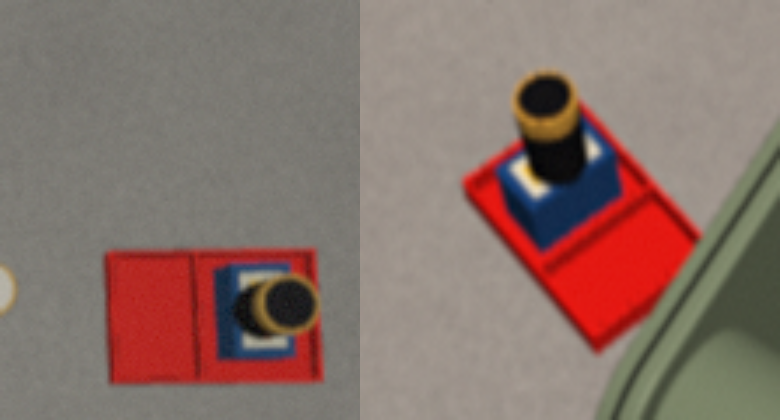

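In the top crop (left), the tin's lid at (288,303) and the box top centred at about (263,311) are consistent with the tin being on the middle of the box once parallax is allowed for: tin y -0.325, box y about -0.325. Now the tumbler.

>>> jog_arm --targets '[[[0,0,0],[-0.08,0.14,0.8],-1],[[0,0,0],[-0.08,0.14,2],-1],[[0,0,0],[-0.08,0.14,3.2],-1],[[0,0,0],[-0.08,0.14,4.4],-1],[[0,0,0],[-0.08,0.14,5],-1],[[0,0,0],[-0.08,0.14,5.2],-1],[[0,0,0],[-0.08,0.14,5.2],-1],[[0,0,0],[-0.08,0.14,5.2],1],[[0,0,0],[-0.08,0.14,5.2],1],[[0,0,0],[-0.08,0.14,5.2],1],[[0,0,0],[-0.08,0.14,5.2],1],[[0,0,0],[-0.08,0.14,5.2],1],[[0,0,0],[-0.08,0.14,5.2],1],[[0,0,0],[-0.08,0.14,5.2],1],[[0,0,0],[-0.08,0.14,5.2],1]]'

```text
time: 32.62
position: [0.6448, 0.2801, 0.038]
eef_rot: [-2.202, -2.24, 0.001]
force: [-3.0, 0.4, 5.4]
finger_gap: 0.0544
grasp_force: 30.0
```

```bash
python3 plan.py 0.644,0.279,0.16,1 0.4295,-0.234,0.16,1 0.4295,-0.234,0.05,1
```

```text
t 32.62 pos [0.6448 0.2801 0.038 ] dir 1.0 gap 0.0544 q [0.29 0.63 1.32 0.   1.2  0.27]
[-0.00833333 -0.         -0.00666667] [-0.04 -0.04 -4.88] d 1.0
[-0.00833333 -0.         -0.00666667] [-20.42  -8.96  -4.87] d 1.0
[-0.00833333 -0.         -0.00666667] [-20.42  -8.96  -0.47] d 1.0
```

>>> jog_arm --targets '[[[0,0,0],[0,0,-0.5],1],[[0,0,0],[0,0,-1.5],1],[[0,0,0],[0,0,-2.7],1],[[0,0,0],[0,0,-3.9],1],[[0,0,0],[-0.6,-0.25,-4.8],1],[[0,0,0],[-1.6,-0.7,-4.8],1],[[0,0,0],[-2.8,-1.2,-4.8],1],[[0,0,0],[-4.1,-1.8,-4.8],1],[[0,0,0],[-5.4,-2.4,-4.8],1],[[0,0,0],[-6.7,-2.95,-4.8],1],[[0,0,0],[-8,-3.5,-4.8],1],[[0,0,0],[-9.3,-4.1,-4.8],1],[[0,0,0],[-10.6,-4.65,-4.8],1],[[0,0,0],[-11.9,-5.2,-4.8],1],[[0,0,0],[-13.2,-5.8,-4.8],1],[[0,0,0],[-14.5,-6.35,-4.8],1],[[0,0,0],[-15.8,-6.9,-4.8],1],[[0,0,0],[-17.1,-7.5,-4.8],1],[[0,0,0],[-18.3,-8,-4.8],1],[[0,0,0],[-19.2,-8.4,-4.8],1]]'

```text
time: 34.28
position: [0.4424, -0.2062, 0.1581]
eef_rot: [2.203, 2.237, -0.001]
force: [0.4, -0.5, -1.2]
finger_gap: 0.0544
grasp_force: 30.0
```

```bash
python3 plan.py 0.4295,-0.232,0.16,1 0.4295,-0.232,0.053,1 0.4295,-0.232,0.042,1
```

```text
t 34.28 pos [ 0.4424 -0.2062  0.1581] dir 0.9 gap 0.0544 q [-0.61  0.07  1.8  -0.    1.27 -0.63]
[ 0.01        0.01833333 -0.02333333] [-1.03 -0.53 -0.07] d 1.0
[ 0.01        0.01833333 -0.02333333] [-1.02 -0.53  4.21] d 1.0
[ 0.01        0.01833333 -0.02333333] [-1.02 -0.53  4.65] d 1.0
```

>>> jog_arm --targets '[[[0,0,0],[-0.6,-0.3,0],1],[[0,0,0],[-1,-0.5,0],1],[[0,0,0],[-1,-0.5,0.6],1],[[0,0,0],[-1,-0.5,1.6],1],[[0,0,0],[-1,-0.5,2.6],1],[[0,0,0],[-1,-0.5,3.5],1],[[0,0,0],[-1,-0.5,4],1],[[0,0,0],[-1,-0.5,4.2],1],[[0,0,0],[-1,-0.5,4.2],1],[[0,0,0],[-1,-0.5,4.2],1]]'

```text
time: 35.12
position: [0.4318, -0.2289, 0.0531]
eef_rot: [2.202, 2.239, 0.0]
force: [-0.3, -0.3, -1.2]
finger_gap: 0.0548
grasp_force: 30.0
```

```bash
python3 plan.py 0.4295,-0.232,0.042,1;  python3 -c "
from h import *;c=snap('scene');cv2.imwrite('pics/s11.png',cv2.resize(c['color'][40:140,110:240],None,fx=4.5,fy=4.5))"
```

```text
t 35.12 pos [ 0.4318 -0.2289  0.0531] dir 1.0 gap 0.0548 q [-0.66  0.21  1.88  0.    1.04 -0.68]
[ 0.00833333  0.00666667 -0.005     ] [-0.12 -0.09  0.44] d 1.0
```

View pics/s11.png

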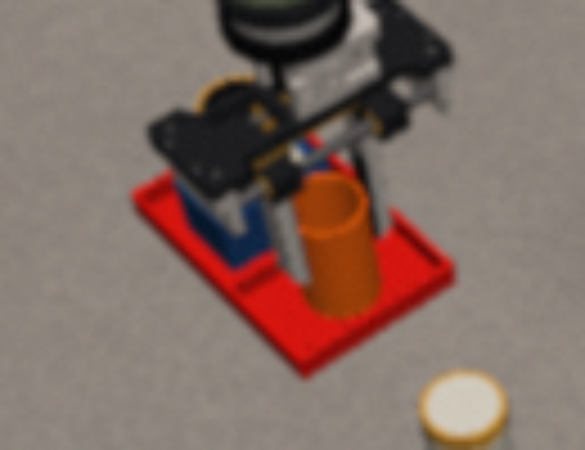

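The tumbler (base at crop (343,300)) is inside the narrow bay, just above the floor. Setting it down.

>>> jog_arm --targets '[[[0,0,0],[-0.1,-0.1,0.15],1],[[0,0,0],[-0.1,-0.1,0.28],1],[[0,0,0],[-0.1,-0.1,0.36],1],[[0,0,0],[-0.1,-0.1,0.42],1],[[0,0,0],[-0.1,-0.1,0.45],1],[[0,0,0],[-0.1,-0.1,0.45],1],[[0,0,0],[-0.1,-0.1,0.45],1]]'

```text
time: 35.75
position: [0.4287, -0.2313, 0.0419]
eef_rot: [-2.203, -2.24, 0.0]
force: [-3.6, 1.8, 6.1]
finger_gap: 0.0542
grasp_force: 30.0
```

Upward force of 6 N: it touches the floor. Releasing and backing straight up.

>>> jog_arm --targets '[[[0,0,0],[0,0,0],1],[[0,0,0],[0,0,0],0.2],[[0,0,0],[0,0,0],-0.5],[[0,0,0],[0,0,0],-0.5],[[0,0,0],[0,0,0],-0.5],[[0,0,0],[0,0,-0.3],-0.5],[[0,0,0],[0,0,-1],-0.5],[[0,0,0],[0,0,-2],-0.5],[[0,0,0],[0,0,-3.2],-0.5],[[0,0,0],[0,0,-4.6],-0.8],[[0,0,0],[0,0,-5.5],-1],[[0,0,0],[0,7,-5.5],-1],[[0,0,0],[10,5,-5.5],-1],[[0,0,0],[12,5,-5.5],-1],[[0,0,0],[12,5,-5.5],-1],[[0,0,0],[12,5,-5.5],-1],[[0,0,0],[12,5,-5.5],-1],[[0,0,0],[12,5,-5.5],-1],[[0,0,0],[12,5,-5.5],-1],[[0,0,0],[12,5,-5.5],-1]]'

```text
time: 37.42
position: [0.5492, 0.0753, 0.1793]
eef_rot: [-2.199, -2.243, -0.003]
force: [-0.4, -0.5, -0.5]
finger_gap: 0.0941
grasp_force: 0.0
```

Run:
```python
from h import *
s=snap('scene');cv2.imwrite('pics/f.png',cv2.resize(s['color'][30:300,60:400],None,fx=2.2,fy=2.2));o=get_obs();print(o['time'],o['position'],abs(o['joint_velocities']).max(),o['grasp_force'])
```

```text
37.4667 [0.54963489 0.07707041 0.17928186] 0.09133301223004701 0.0
```

View pics/f.png

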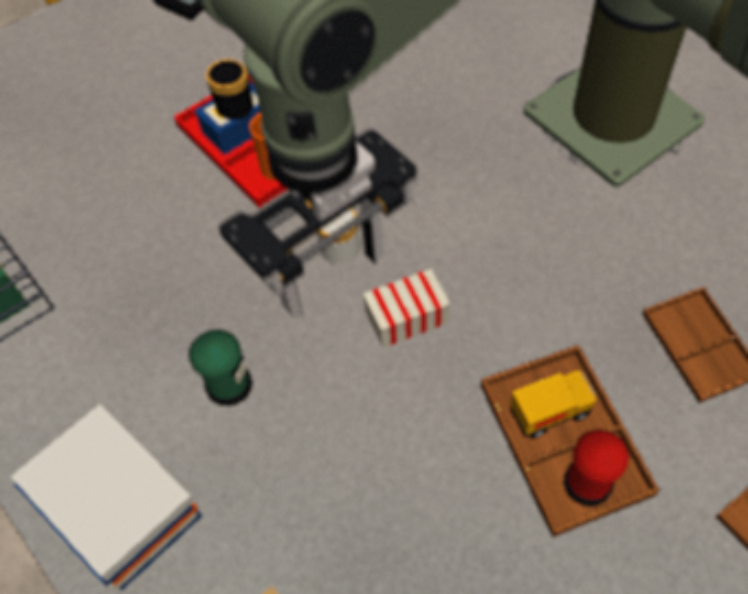

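Run:
```python
from meas import *
t=snap('top')
m=mask(t,(9,150,30),(17,255,255),proj(t,[[.429,-.232,.05]])[0],30)
print(rect(t,m,.06),cv2.contourArea(m),ray(t,[cen(m)],.05),max(abs(get_obs()['joint_velocities'])))
k=proj(t,[[.431,-.328,.109]])[0];m=mask(t,(0,0,0),(180,255,62),k,14);print('tin lid',ray(t,[cen(m)],.109))
```

```text
(427.7, -229.6, 76.3, 52.5, -75.4) 403.5 [[ 0.42856047 -0.23398495  0.05      ]] 0.06610904932911814
tin lid [[ 0.42974909 -0.32528654  0.109     ]]
```

The tumbler reads upright at the centre of the narrow bay, and the tin hasn't moved since it was placed. Handing in.

```bash
python3 -c "
from station import job_done;print(job_done())"
```

```text
the job is handed in; nothing more can be done
None
```

Both gift sets are made up and the job is handed in at about 37.5 s of robot time, though no verdict came back; the last camera check showed every set piece in its bay and released. I viewed 16 pictures, over the limit of 14.

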